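# Start the flange nut on the green wheel's arbor

### The arm

A 6-joint arm with a two-finger parallel gripper is mounted at the origin on the work surface. World frame = base frame: x ahead of the robot, y to its left, z up, the work surface at z = 0. Lengths are in mm, angles in rad, forces in N, time in s.
With the tool pointing down it reaches from about 350 to 975 mm from the base axis. Payload 7.1 kg.
Tool frame: the origin (TCP) lies midway between the tips of the shut fingers; the grasp point (between the pads) lies 19 mm behind it; z points along the fingers, y is the line along which they close (so a half turn about z gives the same grasp; the last joint's range is limited). The gripper opens to 88 mm and grips with 3 to 60 N. Pads are 20 mm wide; open, the fingers measure 115 mm over their backs; the gripper's body (75 mm by 178 mm) begins 61 mm behind the grasp point.
Start: joints at [1.149, 0.423, 1.63, -0, 1.089, -0.019], TCP at [244.965, 574.976, 222.675] pointing down, gripper open.
Joint ranges: [-3, 3], [-0.9, 2.11], [0.09, 2.58], [-1.31, 4.45], [0.11, 2.69], [-2.54, 2.54]. Speed limits (rad/s): [2.39, 2.39, 3.01, 3.14, 3.14, 3.14].

### API

Orientations are given as a rotation vector (axis times angle).
In Python, from workcell import ctrl gives the robot as it stands. The module is installed in compiled form; this text tells all that it offers.
- The arm moves only by the tool servo_tool, never from a script. Its argument "increments" is a list of rows, each a list of 7 numbers: the shift along the world's x, y, z in cm, then the turn, a rotation vector about the world's x, y, z in degrees, then the opening, from -1 (shut) to 1 (fully open). A call has 1 to 20 rows; each row is the pose to reach, as a shift and turn from the pose commanded when the call began; what a row does not reach only later rows make up. A row lasts 1/12 s, in which the tool goes at most 41.7 mm and 7.16 degrees, less where a joint would pass 70% of its speed; a pose out of reach is approached as far as the arm can. A call with a gripper value outside its range is refused whole. The fingers move at their own pace and stop on an object; the grip force is fixed at half the most. Time passes only in rows, so rows that repeat a pose let the fingers close. It gives the time, the measured TCP pose, the force, the opening and the grip force at its end, in the units of the state.
- ctrl.get_obs(): the state, without advancing time (a new reading comes with each control period).
- ctrl.get_image(name): name is "scene" or "top" or "wrist"; returns a dict with "image" (480x640x3 uint8, red, green, blue), "fx", "fy", "cx", "cy" (pixels), "extrinsics" (4x4, takes a point from camera to world coordinates); the wrist camera has in their place "tool_from_camera" (4x4, takes a point from camera to tool coordinates, whose origin is the TCP and whose axes are the flange's). Camera axes: x right, y up, looking along -z (the intrinsics and any distortion apply to the point x, -y, -z); pixel columns grow to the right and rows downward; lengths in mm; the calibration is good to about 2 mm. The wrist camera is an equidistant fisheye: a pixel r from the principal point sees the ray r / f radians off the axis. A picture is of the moment at which its call begins: read the wrist's pose just before it. There is no depth.
- ctrl.close_job(): hands the job in; it is judged then, once.
The state is a dict: "t": time; "qpos": joint angles; "qvel": joint speeds; "joint_torque": joint torques, N m; "ee_pos": TCP position; "orientation": TCP orientation; "ft_force": force on the tool from outside, world axes, zero at the start; "moment": the same for the moment, N m; "width": finger opening in mm; "grasp_force": force on a finger pad.
Only numpy, scipy, OpenCV 4.12 (cv2) and the standard library are available. Lean on these libraries where they do the work, as an engineer would, in place of code of your own. Each camera call takes 0.05 s, during which the arm holds its last target. There are 200 camera calls.

### The job

The brass flange nut on the arbor of the green grinding wheel is only perched on top of its thread. Turn it backwards (anticlockwise seen from above) until it can drop into the thread, let it down onto its seat, then turn it forwards (clockwise) by about a sixth of a turn, or up to its stop, so that the thread holds it, and let go. Do not disturb the nut on the white wheel or knock the crystal finial standing between the two.

Things in the scene. Friction and masses are not known exactly. Their poses are not given: they have to be found in the camera images.
- nut_green: Brass flange nut, 0.2 kg, loose: flange 72 mm across, 6 mm thick; hexagon above it 55 mm across flats, 32 mm high in all. Origin: underside centre, z up; flats face x and every 60 deg; 3 lugs in the bore at x (orange dab), 120, 240 deg. Starts perched on the thread, underside 64.5 mm up, x 38 to 58 deg clockwise of the arbor's. Gripped firmly it will not fall: lower it 14.5 mm, or release it.
- arbor_green: Fixed stand with flat green wheel 130 mm across (top 44 mm up), seat disc 76 mm (top 50 mm), upright steel stud (top 110 mm, thread 33 mm across). Origin: stud axis at table height. Thread gaps at x (orange stripe), 120, 240 deg: nut drops with its x within 15 deg of the arbor's x; stops at 17 deg anticlockwise, 65 clockwise; below, held beyond 32 clockwise. Nut turns freely, side play 3.5 mm.
- nut_white: The same kind of nut, also perched, on an identical stand whose wheel is white (the two stands may be in either place); leave it alone. Origin: underside centre.
- crystal_finial: Clear crystal finial, 44 mm across and 90 mm high, 0.15 kg, standing loose between the two stands. Origin: underside centre, z up.

How it is judged:
By the outcome, as a careful person would: the job done as asked, in the order asked, and still so for the second after the job is handed in, with the robot touching nothing.
It also fails if it takes over 32 s, if anything falls off the work surface, if the arm or the gripper's body presses on something with over 40 N, if the wrist force passes 120 N, or if a joint passes its speed limit or range.

## Working session

There is one attempt and no reset: what is moved stays moved. The work goes in short steps, Python scripts to look and compute and a tool call to move; the robot and the scene stay as the last step left them, time stands still between calls to the robot, and variables do not carry over. Pictures are saved under pics/ and viewed, at most 10 in all, crops included, and the job is handed in when it is done.

Besides the shell and the picture viewer there is one more tool, called after ">>>" by a JSON object that holds its "api" and its "payload", one argument or row to a line. servo_tool: Moves the arm, as the interface text tells. Its arguments: {"type":"object","properties":{"increments":{"type":"array","items":{"type":"array","items":{"type":"number"}}}},"required":["increments"]}

```bash
mkdir -p pics; cat > h.py <<'E'
import numpy as np, cv2
from scipy.spatial.transform import Rotation as R
from workcell import ctrl
def get(n):
    o=ctrl.get_obs(); d=ctrl.get_image(n)
    if n=='wrist':
        T=np.eye(4); T[:3,:3]=R.from_rotvec(o['orientation']).as_matrix(); T[:3,3]=o['ee_pos']
        d['extrinsics']=T@np.array(d['tool_from_camera'])
    d['n']=n; return d
def ray(d,u,v):
    x=(u-d['cx'])/d['fx'];y=(v-d['cy'])/d['fy']
    if d['n']=='wrist':
        r=np.hypot(x,y); k=np.sin(r)/max(r,1e-9); p=np.array([x*k,-y*k,-np.cos(r)])
    else: p=np.array([x,-y,-1.])
    E=np.array(d['extrinsics']); return E[:3,3],E[:3,:3]@p
def onz(d,u,v,z):
    o,r=ray(d,u,v); return o+r*(z-o[2])/r[2]
def save(d,f): cv2.imwrite('pics/'+f,cv2.cvtColor(d['image'],cv2.COLOR_RGB2BGR))
E
python3 - <<'E'
from h import *
o=ctrl.get_obs(); print(o)
ims=[get(n) for n in ('top','wrist')]
for d in ims: save(d,d['n']+'0.png'); print(d['n'],d['fx'],d['cx'],d['cy'],np.round(d['extrinsics'],3).tolist())
E
```

```text
{'t': 0.0, 'qpos': array([ 1.14901613e+00,  4.23849590e-01,  1.63067744e+00, -3.84351709e-05,
        1.08861299e+00, -1.89963107e-02]), 'qvel': array([-0.00195147, -0.00056952,  0.0002971 ,  0.00022258, -0.00108726,
       -0.00012527]), 'joint_torque': array([-4.74551216e-04, -5.44619787e+01, -2.73672509e+01,  6.43221941e-02,
        2.28555588e-02, -7.39063262e-05]), 'ee_pos': array([244.74393441, 574.48187449, 221.9011784 ]), 'orientation': array([-6.28334580e-01, -3.07780405e+00,  2.38326585e-03]), 'ft_force': array([-0.62785755,  0.3474242 , -0.10078852]), 'moment': array([-0.03066649, -0.00157831, -0.01167896]), 'grasp_force': 0.0, 'width': 87.94856145142305}
top 598.9123532666493 312.926569003052 248.93600577665202 [[-0.018, 0.987, -0.161, 424.534], [-0.999, -0.012, 0.035, 14.523], [0.033, 0.162, 0.986, 1001.318], [0.0, 0.0, 0.0, 1.0]]
wrist 371.64829954431775 321.6060555079846 241.01053549237116 [[0.391, -0.879, -0.274, 168.361], [0.92, 0.373, 0.118, 605.707], [-0.002, -0.298, 0.955, 383.894], [0.0, 0.0, 0.0, 1.0]]
```

View pics/top0.png

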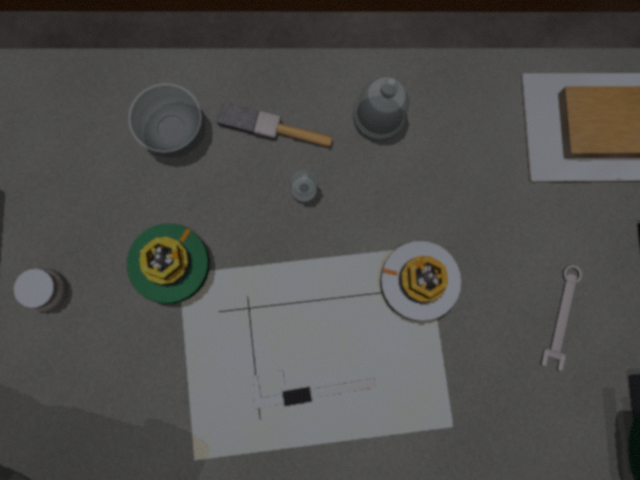

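View pics/wrist0.png

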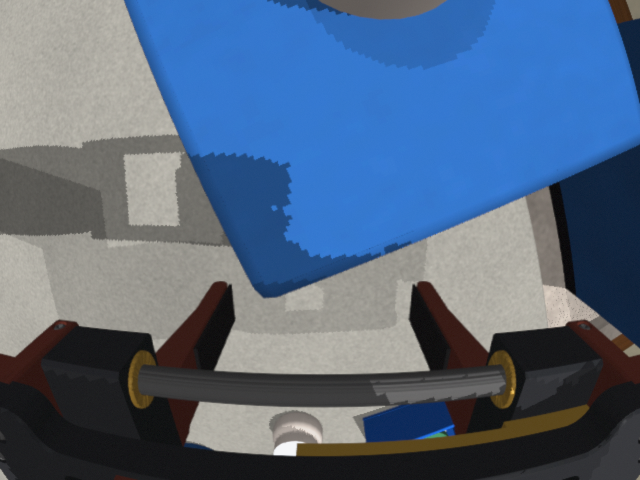

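The top view shows the green wheel at about (167,263) with an orange stripe at (186,235). The white wheel is at (421,281) and the finial at (304,187). The wrist camera doesn't see the target yet.

```bash
python3 - <<'E'
from h import *
d=get('top'); im=d['image']; hsv=cv2.cvtColor(im,cv2.COLOR_RGB2HSV)
g=cv2.inRange(hsv,(55,100,40),(85,255,255)); g[:, 260:]=0
c=max(cv2.findContours(g,0,2)[0],key=cv2.contourArea); hull=cv2.convexHull(c)
P=np.array([onz(d,*p[0],44)[:2] for p in c]); (x,y),r=cv2.minEnclosingCircle(P.astype(np.float32)); print('green',x,y,r)
o=cv2.inRange(hsv,(5,180,120),(17,255,255))
n,l,s,ce=cv2.connectedComponentsWithStats(o[200:330])
for i in range(1,n):
    u,v=ce[i]+[0,200]
    if s[i,4]>3 and u<520: print(s[i,4],u,v,[onz(d,u,v,z)[:2].round(1) for z in (44,96)])
print('finial',onz(d,304,187,20), 'white',onz(d,421,281,44))
crop=cv2.resize(im[215:315,115:220],None,fx=5,fy=5,interpolation=cv2.INTER_CUBIC)
s=get('scene'); save(s,'scene0.png')
cv2.imwrite('pics/c1.png',np.clip(crop[...,::-1]*1.6,0,255).astype(np.uint8))
E
```

```text
green 561.1995239257812 214.4284210205078 64.33155059814453
20 420.3 262.25 [array([ 556.8, -193.6]), array([ 549.6, -182.3])]
9 390.8888888888889 271.77777777777777 [array([ 541.9, -145. ]), array([ 535.5, -136.3])]
finial [690.97144978  -7.13210639  20.        ] white [ 526.19290216 -193.27240402   44.        ]
```

View pics/c1.png

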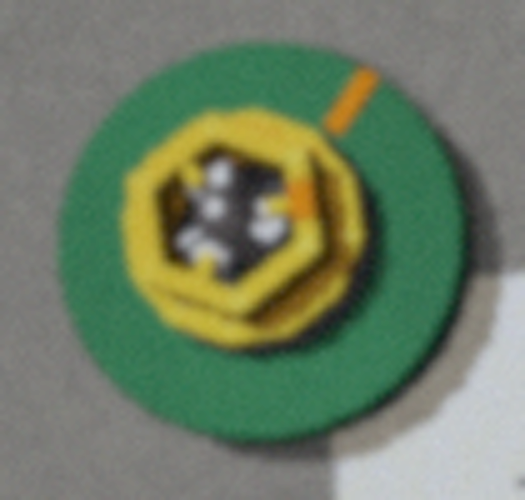

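View pics/scene0.png

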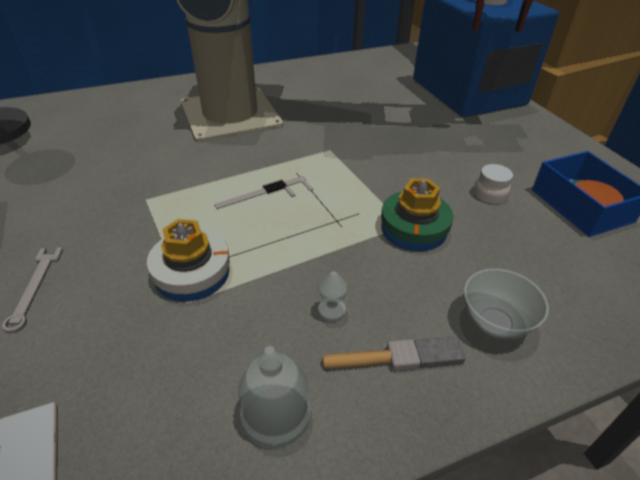

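The crop shows the arbor stripe running from (332,130) to (370,72), the dab on the nut's top rim at (300,198), and the hexagon top centred near (240,235). The scene view shows the surroundings of the green stand are open, with the small finial about 0.25 m away.

```bash
python3 - <<'E'
from h import *
d=get('top'); f=lambda u,v,z: onz(d,115+u/5-.4,215+v/5-.4,z)[:2]
C=np.array([561.2,214.4])
for p in ((332,130),(351,101),(370,72)):
    w=f(*p,44); print('stripe',w.round(1),np.degrees(np.arctan2(*(w-C)[::-1])).round(1))
w=f(300,198,96.5); print('dab',w.round(1),np.degrees(np.arctan2(*(w-C)[::-1])).round(1))
for p in ((212,140),(308,163),(325,242),(240,320),(150,290),(140,200)): 
    w=f(*p,96.5);print(w.round(1),np.degrees(np.arctan2(*(w-C)[::-1])).round(1),np.hypot(*(w-C)).round(1))
s=get('scene'); im=cv2.cvtColor(s['image'],cv2.COLOR_RGB2HSV)
g=cv2.inRange(im,(55,100,30),(90,255,255)); c=max(cv2.findContours(g,0,2)[0],key=cv2.contourArea)
P=np.array([onz(s,*p[0],44)[:2] for p in c]).astype(np.float32); print('scene wheel',cv2.minEnclosingCircle(P))
print(R.from_rotvec(ctrl.get_obs()['orientation']).as_matrix().round(3))
E
```

```text
stripe [597.2 193.1] -30.6
stripe [606.6 187.2] -30.9
stripe [616.1 181.2] -31.1
dab [566.8 192.6] -75.5
[585.  219.5] 12.2 24.4
[577.6 190.4] -55.7 29.1
[553.2 184.8] -105.1 30.6
[529.8 209.8] -171.7 31.7
[539.3 237. ] 134.1 31.4
[566.8 240.7] 77.9 26.9
scene wheel ((576.207763671875, 207.16867065429688), 71.82478332519531)
[[-0.92   0.392 -0.   ]
 [ 0.392  0.92  -0.   ]
 [-0.    -0.001 -1.   ]]
```

>>> {"api": "servo_tool", "payload": {
  "increments": [
    [31.5,-36,-5.5,0,0,-22,1],
    [31.5,-36,-5.5,0,0,-22,1],
    [31.5,-36,-5.5,0,0,-22,1],
    [31.5,-36,-5.5,0,0,-22,1],
    [31.5,-36,-5.5,0,0,-22,1],
    [31.5,-36,-5.5,0,0,-22,1],
    [31.5,-36,-5.5,0,0,-22,1],
    [31.5,-36,-5.5,0,0,-22,1],
    [31.5,-36,-5.5,0,0,-22,1],
    [31.5,-36,-5.5,0,0,-22,1],
    [31.5,-36,-5.5,0,0,-22,1],
    [31.5,-36,-5.5,0,0,-22,1],
    [31.5,-36,-5.5,0,0,-22,1],
    [31.5,-36,-5.5,0,0,-22,1],
    [31.5,-36,-5.5,0,0,-22,1],
    [31.5,-36,-5.5,0,0,-22,1]
  ]
}}

```text
t: 1.63
ee_pos: [559.1, 216.0, 167.8]
orientation: [-1.202, -2.902, 0.0]
ft_force: [0.3, -0.8, 0.6]
width: 87.4
grasp_force: 0.0
```

```bash
python3 - <<'E'
from h import *
d=get('wrist'); save(d,'w1.png'); np.save('E1.npy',d['extrinsics'])
m=R.from_rotvec(ctrl.get_obs()['orientation']).as_matrix(); print(m.round(3).tolist(), np.degrees(np.arctan2(m[1,1],m[0,1])))
E
```

```text
[[-0.707, 0.707, -0.0], [0.707, 0.707, 0.0], [0.0, 0.0, -1.0]] 45.01935708587523
```

View pics/w1.png

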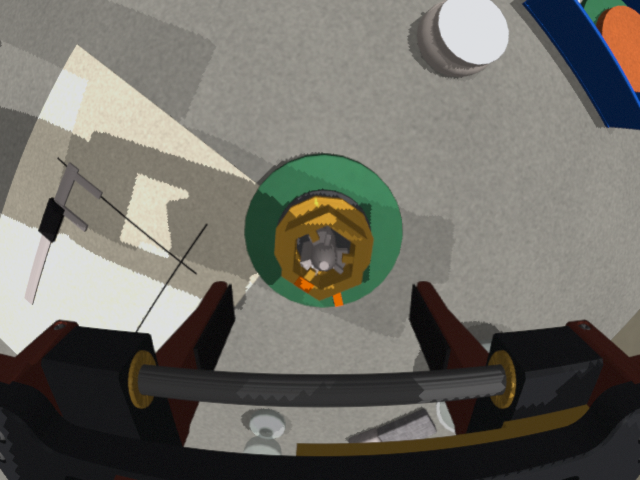

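The wrist view shows the green wheel around (325,230), the nut around (324,248), its dab at (306,284) and the stripe at (338,299). I'll measure from this view.

```bash
python3 - <<'E'
from h import *
d=get('wrist'); im=d['image']; hsv=cv2.cvtColor(im,cv2.COLOR_RGB2HSV)
g=cv2.inRange(hsv,(55,90,30),(85,255,255)); g[:, 420:]=0
c=max(cv2.findContours(g,0,2)[0],key=cv2.contourArea)
P=np.array([onz(d,*p[0],44)[:2] for p in c]).astype(np.float32); (x,y),r=cv2.minEnclosingCircle(P); C=np.array([x,y]);print('wheel',C,r)
o=cv2.inRange(hsv,(5,190,140),(14,255,255)); o[:260]=0;o[312:]=0
n,l,s,ce=cv2.connectedComponentsWithStats(o)
for i in range(1,n):
    if s[i,4]>8:
        print(s[i,4],ce[i])
        for z in(44,96.5):
            w=onz(d,*ce[i],z)[:2]; print(z,w.round(1),np.degrees(np.arctan2(*(w-C)[::-1])).round(1),np.hypot(*(w-C)).round(1))
cv2.imwrite('pics/c2.png',np.clip(cv2.resize(im[180:315,255:395],None,fx=4.2,fy=4.2,interpolation=cv2.INTER_CUBIC)[...,::-1]*1.3,0,255).astype(np.uint8))
E
```

```text
wheel [560.47302246 214.84968567] 64.38382720947266
92 [304.52173913 284.30434783]
44 [580.1 172.9] -65.0 46.3
96.5 [565.4 191.3] -78.2 24.1
59 [337.44067797 300.45762712]
44 [610.5 181.9] -33.3 59.9
96.5 [590.3 198.7] -28.5 33.9
```

View pics/c2.png

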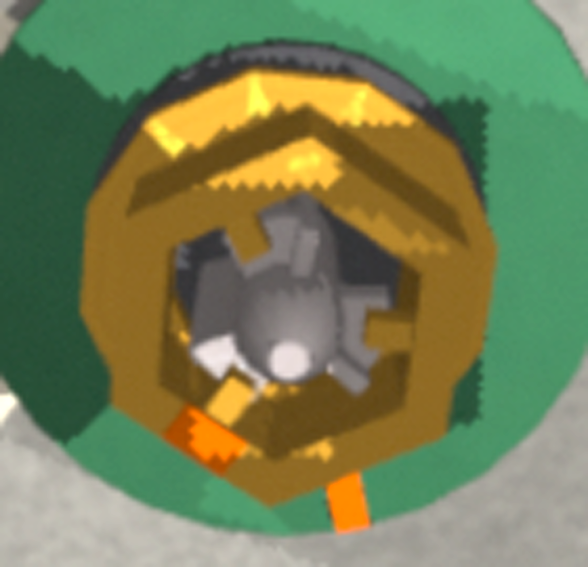

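The crop shows the dab on the flat between the top corners (112,405) and (272,505), with a third corner at (445,437).

```bash
python3 - <<'E'
from h import *
d=get('wrist'); f=lambda u,v: onz(d,255+u/4.2-.4,180+v/4.2-.4,96.5)[:2]
a,b,c=f(112,405),f(272,505),f(445,437); print(a,b,c,np.hypot(*(b-a)),np.hypot(*(c-b)))
e=b-a; m=np.degrees(np.arctan2(e[1],e[0])); print('normals',m-90,m+90)
e=c-b; m=np.degrees(np.arctan2(e[1],e[0])); print('normals2',m-90,m+90)
e=c-a; m=np.degrees(np.arctan2(e[1],e[0])); print('ac normal ',m-90)
s3=63.5/2
# centre: b is corner; centre is a+c-b for a regular hexagon
print('centre',a+c-b,'chk',(a+c)/2)
E
```

```text
[550.01322934 184.40296662] [581.08330097 190.0799805 ] [592.41307668 218.83857115] 31.58445562469395 30.909874703685954
normals -79.6453401530243 100.3546598469757
normals2 -21.502527639457924 158.49747236054208
ac normal  -50.9177595631201
centre [561.34300506 213.16155727] chk [571.21315301 201.62076889]
```

>>> {"api": "servo_tool", "payload": {
  "increments": [
    [0.1,-0.15,-3,0,0,-5.7,1],
    [0.1,-0.15,-5,0,0,-5.7,1],
    [0.1,-0.15,-7,0,0,-5.7,1],
    [0.1,-0.15,-8.5,0,0,-5.7,1],
    [0.1,-0.15,-9.3,0,0,-5.7,1],
    [0.1,-0.15,-9.3,0,0,-5.7,1],
    [0.1,-0.15,-9.3,0,0,-5.7,1],
    [0.1,-0.15,-9.3,0,0,-5.7,1]
  ]
}}

```text
t: 2.45
ee_pos: [561.6, 214.0, 75.7]
orientation: [1.346, 2.837, 0.002]
ft_force: [0.6, -0.4, 0.3]
width: 87.4
grasp_force: 0.0
```

```bash
python3 - <<'E'
from h import *
d=get('wrist'); o=ctrl.get_obs(); print(o['ee_pos'],o['ft_force'])
cv2.imwrite('pics/w2.png',cv2.resize(d['image'][150:400,130:520],None,fx=2,fy=2)[...,::-1])
E
```

```text
[561.7107597  213.94599815  75.882846  ] [0.0518152 0.5183727 0.5566421]
```

View pics/w2.png

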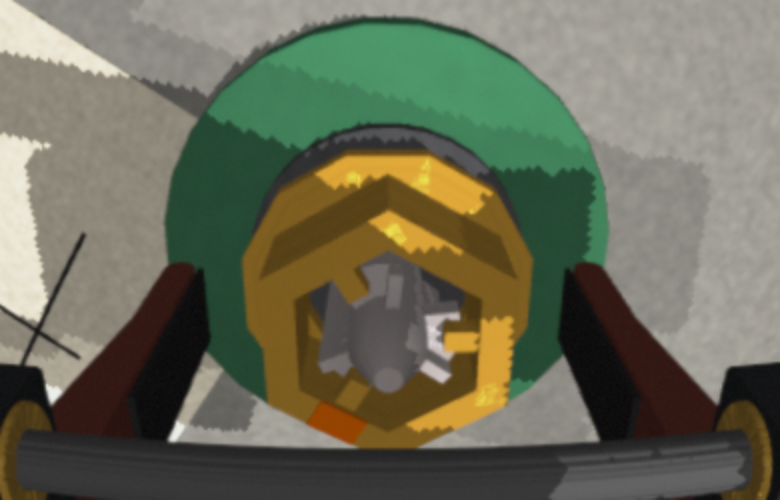

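The nut sits centred and square between the fingers, with its hexagon symmetric about column 388 of the crop. Closing now.

>>> {"api": "servo_tool", "payload": {
  "increments": [
    [0,0,0,0,0,0,-1],
    [0,0,0,0,0,0,-1],
    [0,0,0,0,0,0,-1],
    [0,0,0,0,0,0,-1],
    [0,0,0,0,0,0,-1],
    [0,0,0,0,0,0,-1],
    [0,0,0,0,0,0,-1],
    [0,0,0,0,0,0,-1]
  ]
}}

```text
t: 3.17
ee_pos: [561.2, 213.6, 74.9]
orientation: [1.347, 2.838, 0.001]
ft_force: [-0.3, -0.2, 1.7]
width: 54.9
grasp_force: 30.0
```

>>> {"api": "servo_tool", "payload": {
  "increments": [
    [0,0,0,0,0,4,-1],
    [0,0,0,0,0,8,-1],
    [0,0,0,0,0,12,-1],
    [0,0,0,0,0,16,-1],
    [0,0,0,0,0,20,-1],
    [0,0,0,0,0,24,-1],
    [0,0,0,0,0,28,-1],
    [0,0,0,0,0,32,-1],
    [0,0,0,0,0,36,-1],
    [0,0,0,0,0,40,-1],
    [0,0,0,0,0,44,-1],
    [0,0,0,0,0,48,-1],
    [0,0,0,0,0,48,-1],
    [0,0,0,0,0,48,-1]
  ]
}}

```text
t: 4.33
ee_pos: [560.5, 213.3, 74.3]
orientation: [-0.079, -3.14, 0.001]
ft_force: [0.2, -0.8, -2.4]
width: 54.5
grasp_force: 30.0
```

```bash
python3 - <<'E'
from h import *
o=ctrl.get_obs(); m=R.from_rotvec(o['orientation']).as_matrix(); print(np.degrees(np.arctan2(m[1,1],m[0,1])),o['width'],o['ft_force'],o['moment'],o['qpos'])
d=get('top'); cv2.imwrite('pics/t2.png',np.clip(cv2.resize(d['image'][205:320,105:225],None,fx=5,fy=5)[...,::-1]*1.6,0,255).astype(np.uint8))
d=get('wrist'); im=d['image'][150:400,130:520]
cv2.imwrite('pics/w3.png',cv2.resize(im,None,fx=2,fy=2)[...,::-1])
E
```

```text
87.10181947394247 54.51405583452847 [ 0.21124949 -0.75244025 -2.37689603] [ 0.03174341 -0.0397599   0.04512554] [ 3.43792574e-01  5.86448605e-01  1.76912749e+00  1.21763066e-05
  7.86997154e-01 -1.17642939e+00]
```

View pics/w3.png

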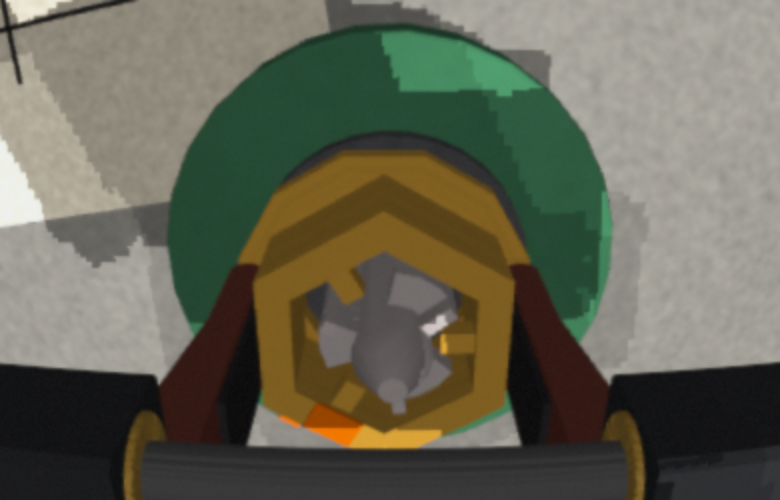

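The gripped nut's lugs at (345,285), (455,345) and (345,395) point into the gaps between the thread sectors, and the dab at (330,425) lines up with the stripe. Lowering.

>>> {"api": "servo_tool", "payload": {
  "increments": [
    [0,0,-0.2,0,0,0,-1],
    [0,0,-0.4,0,0,0,-1],
    [0,0,-0.6,0,0,0,-1],
    [0,0,-0.8,0,0,0,-1],
    [0,0,-0.8,0,0,0,-1]
  ]
}}

```text
t: 4.85
ee_pos: [560.6, 213.3, 66.1]
orientation: [-0.076, -3.14, 0.001]
ft_force: [-0.3, 1.0, -3.4]
width: 54.7
grasp_force: 30.0
```

>>> {"api": "servo_tool", "payload": {
  "increments": [
    [0,0,-0.2,0,0,0,-1],
    [0,0,-0.4,0,0,0,-1],
    [0,0,-0.55,0,0,0,-1],
    [0,0,-0.6,0,0,0,-1],
    [0,0,-0.6,0,0,0,-1]
  ]
}}

```text
t: 5.27
ee_pos: [560.9, 213.5, 60.6]
orientation: [-0.076, -3.141, 0.0]
ft_force: [-0.0, -0.1, -2.0]
width: 54.6
grasp_force: 30.0
```

>>> {"api": "servo_tool", "payload": {
  "increments": [
    [0,0,-0.05,0,0,0,-1],
    [0,0,-0.05,0,0,0,-1],
    [0,0,-0.05,0,0,0,-0.1],
    [0,0,-0.05,0,0,0,0.5],
    [0,0,-0.05,0,0,0,0.5],
    [0,0,-0.05,0,0,0,0.5],
    [0,0,-0.05,0,0,0,0.5]
  ]
}}

```text
t: 5.85
ee_pos: [561.1, 213.5, 60.3]
orientation: [0.076, 3.14, 0.0]
ft_force: [-0.1, -0.0, 0.4]
width: 66.0
grasp_force: 0.0
```

>>> {"api": "servo_tool", "payload": {
  "increments": [
    [0,0,0,0,0,0,-1],
    [0,0,0,0,0,0,-1],
    [0,0,0,0,0,0,-1],
    [0,0,0,0,0,0,-1],
    [0,0,0,0,0,0,-1],
    [0,0,0,0,0,0,-1]
  ]
}}

```text
t: 6.35
ee_pos: [561.0, 213.5, 60.2]
orientation: [0.076, 3.141, 0.0]
ft_force: [0.4, 0.7, 0.4]
width: 54.8
grasp_force: 30.0
```

>>> {"api": "servo_tool", "payload": {
  "increments": [
    [0,0,0,0,0,-4,-1],
    [0,0,0,0,0,-8,-1],
    [0,0,0,0,0,-12,-1],
    [0,0,0,0,0,-16,-1],
    [0,0,0,0,0,-20,-1],
    [0,0,0,0,0,-24,-1],
    [0,0,0,0,0,-28,-1],
    [0,0,0,0,0,-32,-1],
    [0,0,0,0,0,-36,-1],
    [0,0,0,0,0,-40,-1],
    [0,0,0,0,0,-44,-1],
    [0,0,0,0,0,-48,-1],
    [0,0,0,0,0,-52,-1],
    [0,0,0,0,0,-55,-1],
    [0,0,0,0,0,-58,-1],
    [0,0,0,0,0,-59,-1],
    [0,0,0,0,0,-59,-1],
    [0,0,0,0,0,-59,-1]
  ]
}}

```text
t: 7.85
ee_pos: [561.0, 213.5, 60.2]
orientation: [-1.611, -2.697, -0.0]
ft_force: [-0.4, -0.1, 0.8]
width: 54.7
grasp_force: 30.0
```

```bash
python3 - <<'E'
from h import *
o=ctrl.get_obs(); m=R.from_rotvec(o['orientation']).as_matrix(); print(np.degrees(np.arctan2(m[1,1],m[0,1])),o['width'],o['ft_force'],o['moment'])
E
```

```text
28.29350282814104 54.748674130266586 [-0.3653186  -0.11301707  0.82256533] [ 0.00542737 -0.00708422 -0.0397232 ]
```

Free of load throughout. Releasing, rising and checking.

>>> {"api": "servo_tool", "payload": {
  "increments": [
    [0,0,0,0,0,0,0],
    [0,0,0,0,0,0,1],
    [0,0,0,0,0,0,1],
    [0,0,0,0,0,0,1],
    [0,0,0,0,0,0,1],
    [0,0,0,0,0,0,1],
    [0,0,2,0,0,0,1],
    [0,0,5,0,0,0,1],
    [0,0,8,0,0,0,1],
    [0,0,10.7,0,0,0,1],
    [0,0,10.7,0,0,0,1],
    [0,0,10.7,0,0,0,1],
    [0,0,10.7,0,0,0,1]
  ]
}}

```text
t: 8.93
ee_pos: [560.5, 213.3, 166.7]
orientation: [-1.613, -2.696, 0.001]
ft_force: [-0.0, -0.6, 0.9]
width: 87.6
grasp_force: 0.0
```

```bash
python3 - <<'E'
from h import *
d=get('wrist'); print(ctrl.get_obs()['ee_pos'])
cv2.imwrite('pics/w4.png',np.clip(cv2.resize(d['image'][170:315,245:405],None,fx=4,fy=4,interpolation=cv2.INTER_CUBIC)[...,::-1]*1.3,0,255).astype(np.uint8))
E
```

```text
[560.11611544 213.15587411 166.01937413]
```

View pics/w4.png

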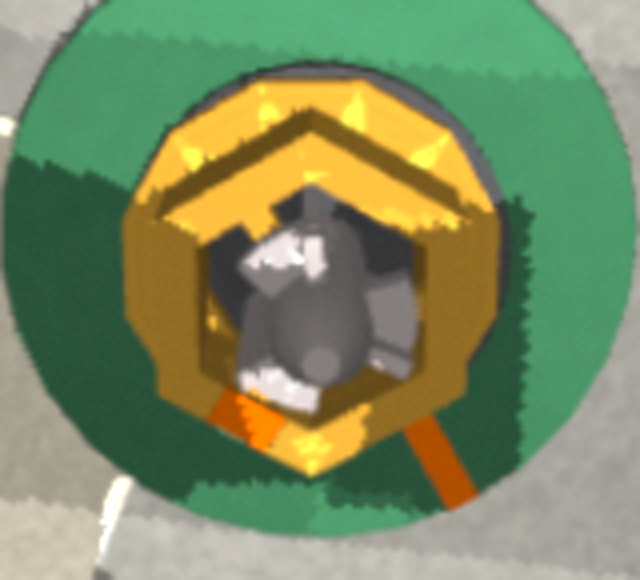

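The nut is seated with its dab at (245,420) and the stripe at (440,465), about 60° clockwise of the stripe. Its lugs are hidden under the thread sectors.

```bash
python3 -c "
from workcell import ctrl
print(ctrl.close_job())"
```

```text
the job is handed in; nothing more can be done
None
```

The green wheel's nut was turned back, lowered onto its seat, turned about 59° clockwise so the thread holds it, and released; I kept clear of the white nut and finial, and handed the job in at about 9 s with no verdict shown.

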